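# Roll down an edge strip with the hand roller from the tool drawer

### The arm

A 6-joint arm with a two-finger parallel gripper is mounted at the origin on the work surface. World frame = base frame: x ahead of the robot, y to its left, z up, the work surface at z = 0. Lengths are in m, angles in degrees, forces in N, time in s.
With the tool pointing down it reaches from about 0.3 to 0.85 m from the base axis. Payload 4.2 kg.
Tool frame: the origin (TCP) lies at the very end of the fingers, on their centre line; the grasp point (between the pads) lies 19 mm behind it; z points along the fingers, y is the line along which they close (so a half turn about z gives the same grasp; the last joint's range is limited). The gripper opens to 91 mm and grips with 3 to 60 N. Pads are 32 mm wide; open, the fingers measure 118 mm over their backs; the gripper's body (76 mm by 178 mm) begins 60 mm behind the grasp point.
Start: joints at [73.682, 18.312, 89.639, -0, 72.044, -1.146], TCP at [0.15, 0.555, 0.214] pointing down, gripper open.
Joint ranges: [-177.97, 177.97], [-48.28, 115.42], [12.27, 149.76], [-77.06, 257.06], [2.81, 150.46], [-146.56, 146.56]. Speed limits (degrees/s): [147.25, 147.25, 180, 180, 180, 180].

### API

Orientations are given as a 3x3 rotation matrix whose columns are the frame's x, y, z axes.
In Python, from bench import env gives the robot as it stands.
- The arm moves only by the tool play_rows, never from a script. Its argument "deltas" is a list of rows, each a list of 7 numbers: the shift along the tool's x, y, z scaled (see below), then the turn, a rotation vector about the tool's x, y, z scaled (see below), then the finger opening in mm, from 0 to 91.2. A call has 1 to 5 rows; each row is the pose to reach, as a shift and turn from the pose commanded when the call began, along the tool's axes at that moment; what a row does not reach only later rows make up. The controller multiplies each number of a shift by 0.3 m and each number of a turn by 30 degrees. A row lasts 1/10 s, in which the tool goes at most 50 mm and 8.59 degrees, less where a joint would pass 70% of its speed; a pose out of reach is approached as far as the arm can. A call with a number of a shift or a turn outside -1 to 1 is refused whole. A call with a gripper value outside its range is refused whole. The fingers move at their own pace and stop on an object; the grip force is fixed at half the most. Time passes only in rows, so rows that repeat a pose let the fingers close. It gives the time, the measured TCP pose, the force, the opening and the grip force at its end, in the units of the state.
- env.read_state(): the state, without advancing time (a new reading comes with each control period).
- env.get_image(name): name is "scene" or "side" or "wrist"; returns a dict with "color" (384x512x3 uint8, blue, green, red), "z_map" (384x512 float32, m along the optical axis (not along the pixel's ray), 0 where there is no reading), "mtx" (3x3 intrinsics, pixels), "k1" (the pictures are not rectified: a ray, as slopes to the right and down, at radius r is drawn at 1 + k1 r^2 times it, then the intrinsics apply), "R" (3x3) and "t" (3): a world point X has camera coordinates R X + t; the wrist camera has in their place "mount" (4x4, takes a point from camera to tool coordinates, whose origin is the TCP and whose axes are the flange's). Camera axes: x right, y down, z forward; pixel columns grow to the right and rows downward; lengths in m; the calibration is good to about 2 mm. A picture is of the moment at which its call begins: read the wrist's pose just before it.
- env.job_done(): hands the job in; it is judged then, once.
The state is a dict: "time": time; "joint_pos": joint angles; "dq": joint speeds; "effort": joint torques, N m; "position": TCP position; "tool_rot": TCP orientation; "ft_force": force on the tool from outside, world axes, zero at the start; "wrist_torque": the same for the moment, N m; "width": opening from 0.0 (shut) to 1.0 (fully open); "finger_force": force on a finger pad.
Only numpy, scipy, OpenCV 4.12 (cv2) and the standard library are available. Lean on these libraries where they do the work, as an engineer would, in place of code of your own. Each camera call takes 0.05 s, during which the arm holds its last target. There are 200 camera calls.

### The job

Pull the tool drawer open and take out the hand roller (the tool with the rubber wheel, not the burnishing block beside it). Roll it firmly along the whole edge strip of the panel in the jig, so that all six sections are pressed fully down onto the panel, then set the roller upright back on its two rest posts in the drawer and let go. Touch the strip only with the roller, leave the burnishing block on its rest and do not upset the other things on the bench; the drawer may stay open.

Things in the scene. Friction and masses are not known exactly. Their poses are not given: they have to be found in the camera images.
- cabinet: grey low one-drawer tool cabinet, fixed, 250 deep x 250 wide x 142 high. Origin: on the bench under the middle of its front face; its x axis points from the front into the cabinet (away from the robot), y to the left, z up. The cabinet stands to the left or to the right of the bench's middle, the jig on the other side
- drawer (a joint): opening of the drawer in m: 0 = shut, 0.170 = stop. Slides along the cabinet's -x with light friction (2 N, plus 6 N per m/s), stays where it is left. Tools lift out clear of the cabinet when it is open by 0.14 or more. Drawer front 218 wide, its top edge 128 above the bench; inner floor 22, side walls 58 above the bench
- drawer_handle (a point): middle of the drawer's steel bar handle, moves with the drawer. The bar is 10 thick and 100 long along the cabinet's y, its axis 52 in front of the drawer front (so 47 free behind it) and 116 above the bench, 26 below the cabinet's top
- rest_left (a point): rest at cabinet y = +50 in the drawer, moves with it: where the origin of the tool on it belongs, 78 behind the drawer's front face, 24 above the bench. A rest is two wooden posts, 14 thick x 44 wide (along cabinet y), centred 42 before and 42 behind this point, flat tops 98 above the bench; the handle's ends lie on them, the wheel hangs between
- rest_right (a point): the same at cabinet y = -50. The roller is on one of the rests, the burnishing block on the other; which is which varies
- roller: hand roller, 0.4 kg. Origin at the wheel's lowest point, z up. Wooden bar handle 100 long (along its x) x 26 wide, from 74 to 100 above the origin; under it a steel fork (56 wide, 59 high) and a rubber wheel, 50 diameter, 42 wide, axle along y at 25: it rolls along the handle's direction. On its rest its x lies along the cabinet's x. It cannot stand by itself on a flat top
- wheel (a joint): turning of the roller's wheel on its axle, rad, free both ways (rolling 25 mm is 1 rad)
- block: wooden burnishing block, about 0.35 kg, with the same bar handle at the same height, but a plain block 60 x 52 x 50 below it instead of a wheel; origin below its middle at the same height as the roller's. Not needed
- jig: plywood jig, fixed, base 130 x 230 x 18, holding a panel 22 thick on edge. Origin on the bench, 50 behind (+x of) the middle of the strip; the strip runs along the jig's y. All parts other than panel and strip are lower than 41
- strip_left (a point): end of the strip towards the jig's +y, on its centre line, at the height of the strip's top when fully seated (75 above the bench)
- strip_right (a point): the other end of the strip, towards the jig's -y, 180 from strip_left. The strip is 24 wide, dark wood, in six separate rigid sections, each 30 long and 10 thick, standing 4 to 6 above the seated height at the start
- section1 (a joint): how far section 1 (the one at strip_left) has been pressed down, m: 0 = 6 mm proud, 0.006 = fully seated at its stop. It needs about 8 N straight down to move and stays where it is left (no spring)
- section2 (a joint): the same for section 2, next to section 1
- section3 (a joint): the same for section 3
- section4 (a joint): the same for section 4
- section5 (a joint): the same for section 5
- section6 (a joint): the same for section 6, at strip_right
- crock: loose white pot with pencils, 64 diameter, 95 high, pencils to 172 above the bench, between cabinet and jig. Origin under its middle
- glue: loose glue bottle, 56 diameter, 190 high, between cabinet and jig, farther back. Origin under its middle
- tin: loose tin, 66 diameter, 70 high, on top of the cabinet (its top 212 above the bench). Origin under its middle
- stone: loose sharpening stone 55 x 150 x 28 lying along the near side of the jig. Origin under its middle, long along its y
- gouge: loose carving gouge 205 long, 26 high, lying along the far side of the jig, blade towards its x. Origin below its middle

How it is judged:
By the outcome, as a careful person would: the job done as asked, in the order asked, and still so for the second after the job is handed in, with the robot touching nothing.
It also fails if it takes over 61 s, if anything falls off the work surface, if the arm or the gripper's body presses on something with over 40 N, if the wrist force passes 120 N, or if a joint passes its speed limit or range.

## Working session

There is one attempt and no reset: what is moved stays moved. The work goes in short steps, Python scripts to look and compute and a tool call to move; the robot and the scene stay as the last step left them, time stands still between calls to the robot, and variables do not carry over. Pictures are saved under pics/ and viewed, at most 10 in all, crops included, and the job is handed in when it is done.

Besides the shell and the picture viewer there is one more tool, called after "Emit:" as name([rows], argument=value, ...), one row to a line, values as JSON. play_rows: Moves the arm, as the interface text tells. Shifts and turns lie within -1 to 1; 1 stands for 0.3 m of shift or 30 degrees of turn. Its arguments: {"type":"object","properties":{"deltas":{"type":"array"}},"required":["deltas"]}

```bash
ls; mkdir -p pics
python3 - <<'E'
from bench import env
import cv2,numpy as np
s=env.read_state();print(s)
for n in("scene","side"):
    d=env.get_image(n);cv2.imwrite(f"pics/{n}0.png",d["color"]);np.savez(f"pics/{n}0.npz",**d)
    print(n,d["mtx"],d["k1"],d["R"],d["t"])
E
```

```text
pics
{'time': 0.0, 'joint_pos': array([ 7.36824316e+01,  1.83527729e+01,  8.97077714e+01, -1.23960390e-03,
        7.20431137e+01, -1.14652606e+00]), 'dq': array([-0.05073672, -0.0036766 ,  0.01052014,  0.03109941,  0.02064079,
        0.04580166]), 'effort': array([ 7.73016927e-04, -4.12462986e+01, -2.31973690e+01,  7.28415954e-02,
        4.56521718e-02, -1.38842065e-04]), 'position': array([0.15034614, 0.55446545, 0.21309968]), 'tool_rot': array([[-9.65150630e-01,  2.61694522e-01, -4.88554600e-04],
       [ 2.61694977e-01,  9.65149058e-01, -1.74207994e-03],
       [ 1.56352350e-05, -1.80922184e-03, -9.99998363e-01]]), 'ft_force': array([-0.13978566, -0.61021995,  0.32204099]), 'wrist_torque': array([-0.03343947, -0.03894685,  0.00448874]), 'finger_force': 0.0, 'width': 0.9999194697318701}
scene [[436.67936066   0.         255.66941191]
 [  0.         436.67936066 196.40670872]
 [  0.           0.           1.        ]] 0.028713763008055136 [[ 0.26489533  0.96416475  0.01472392]
 [ 0.66684287 -0.17213662 -0.72504453]
 [-0.69652785  0.20187945 -0.68854458]] [-0.17609496 -0.30527912  1.52851992]
side [[347.1195242    0.         252.51734399]
 [  0.         347.1195242  187.30845748]
 [  0.           0.           1.        ]] -0.08674557537994707 [[ 0.99355026 -0.11337464 -0.00201734]
 [-0.07851395 -0.67499727 -0.73363087]
 [ 0.08181343  0.72905753 -0.6795452 ]] [-0.59138679  0.12281196  0.98479673]
```

View pics/scene0.png

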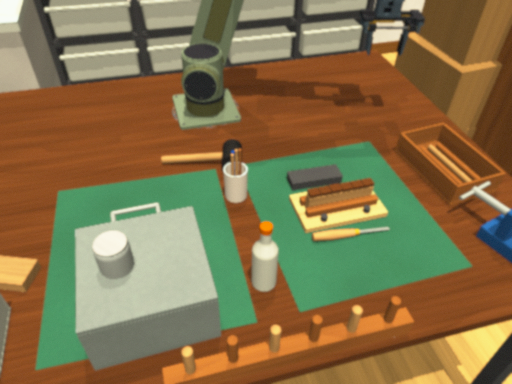

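View pics/side0.png

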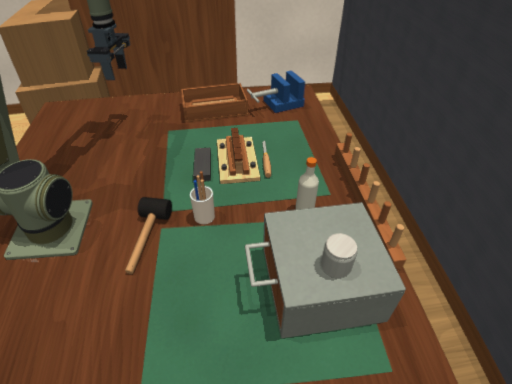

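The scene view shows the cabinet (75–220, 205–370) with its handle at (135,210), and the jig at (340,200) with stone and gouge. In the side view the handle is at (250–275, 245–285), the cabinet at (330,265) and the jig at (237,160). The cabinet is on the robot's right and the jig on its left.

```bash
cat > h.py <<'E'
import cv2,numpy as np
def rays(d,px):
    px=np.asarray(px,float).reshape(-1,1,2)
    return cv2.undistortPoints(px,d["mtx"],np.array([float(d["k1"]),0,0,0,0])).reshape(-1,2) if False else _und(d,px.reshape(-1,2))
def _und(d,px):
    K=d["mtx"];q=(px-K[:2,2])/np.array([K[0,0],K[1,1]]);k=float(d["k1"]);p=q.copy()
    for _ in range(10): p=q/(1+k*(p**2).sum(1,keepdims=True))
    return p
def pose(d,st=None):
    if "R" in d: return d["R"].T,-d["R"].T@d["t"]
    M=d["mount"];T=st["tool_rot"]
    return T@M[:3,:3],T@M[:3,3]+st["position"]
def cloud(d,st=None):
    h,w=d["z_map"].shape;u,v=np.meshgrid(np.arange(w),np.arange(h))
    p=_und(d,np.c_[u.ravel(),v.ravel()].astype(float));z=d["z_map"].ravel()
    R,c=pose(d,st);X=(np.c_[p,np.ones(len(p))]*z[:,None])@R.T+c
    X[z==0]=np.nan
    return X.reshape(h,w,3)
def plane(d,px,z,st=None):
    R,c=pose(d,st);r=np.c_[_und(d,np.atleast_2d(np.asarray(px,float))),np.ones(len(np.atleast_2d(px)))]@R.T
    return c+r*((z-c[2])/r[:,2])[:,None]
E
python3 - <<'E'
from h import *
np.set_printoptions(precision=4,suppress=True)
for n in("scene","side"):
    d=np.load(f"pics/{n}0.npz");X=cloud(d);Z=X[...,2];hsv=cv2.cvtColor(d["color"],cv2.COLOR_BGR2HSV)
    def rect(m,name):
        P=X[m];
        if len(P)<10: print(n,name,"few");return
        r=cv2.minAreaRect(P[:,:2].astype(np.float32));print(n,name,len(P),"c",np.array(r[0]),"sz",np.array(r[1]),r[2],"z",np.nanmedian(P[:,2]), "med",np.median(P[:,:2],0))
    print(n,"bench",np.nanmedian(Z[hsv[...,0]*1.0>60]) )
    u,v=np.meshgrid(np.arange(512),np.arange(384))
    box=lambda a,b,c,e:(u>=a)&(u<=b)&(v>=c)&(v<=e)
    cab=box(70,225,200,370) if n=="scene" else box(262,400,200,335)
    rect(cab&(Z>.134)&(Z<.15),"cabtop")
    cr=box(70,225,190,370) if n=="scene" else box(240,400,200,335)
    ha=box(105,165,200,222) if n=="scene" else box(244,258,240,288)
    rect(ha&(Z>.105)&(Z<.128)&(hsv[...,2]>140)&(hsv[...,1]<60),"handle")
    jg=box(285,390,170,232) if n=="scene" else box(215,262,125,185)
    rect(jg&(Z>.070)&(Z<.09),"strip")
    rect(jg&(Z>.012)&(Z<.024)&(hsv[...,1]<150),"base")
    rect(cr&(Z>.2)&(Z<.225),"tin")
    rect((box(220,250,135,205) if n=="scene" else box(188,218,165,225))&(Z>.05)&(Z<.18),"crock")
    rect((box(245,285,218,295) if n=="scene" else box(292,325,150,215))&(Z>.05)&(Z<.2),"glue")
    rect((box(280,350,160,192) if n=="scene" else box(190,214,140,182))&(Z>.02)&(Z<.04),"stone")
E
```

```text
scene bench 0.0008183999575614997
scene cabtop 11774 c [ 0.7356 -0.2564] sz [0.2525 0.2502] 1.6692991256713867 z 0.14156933848511438 med [ 0.771  -0.2485]
scene handle 266 c [ 0.5723 -0.2605] sz [0.0359 0.109 ] 1.4307703971862793 z 0.1190937207818813 med [ 0.5623 -0.2624]
scene strip 560 c [0.5689 0.2525] sz [0.0292 0.1799] 1.0232276916503906 z 0.07838089604257198 med [0.5722 0.2484]
scene base 1432 c [0.5655 0.2537] sz [0.2548 0.2255] 75.68264770507812 z 0.01738703040619549 med [0.6111 0.2228]
scene tin 834 c [ 0.7394 -0.3029] sz [0.0624 0.0629] 33.87381362915039 z 0.2112099510052714 med [ 0.7436 -0.3024]
scene crock 898 c [0.3772 0.0086] sz [0.0628 0.2194] 83.68238830566406 z 0.07871918947836509 med [0.4561 0.0039]
scene glue 1100 c [ 0.7576 -0.009 ] sz [0.0548 0.0436] 62.003807067871094 z 0.1205344933624915 med [ 0.7647 -0.0107]
scene stone 748 c [0.4495 0.2314] sz [0.1503 0.0598] 88.90640258789062 z 0.02706390353652799 med [0.4534 0.2285]
side bench 0.0023496796277347465
side cabtop 9387 c [ 0.7361 -0.2574] sz [0.2516 0.2521] 1.577497124671936 z 0.143674027347917 med [ 0.7174 -0.2813]
side handle 197 c [ 0.5629 -0.2611] sz [0.1104 0.0298] 82.9424819946289 z 0.1220684304866585 med [ 0.5601 -0.2609]
side strip 244 c [0.5684 0.2498] sz [0.0237 0.1803] 0.5365967154502869 z 0.08121476799473226 med [0.5682 0.2347]
side base 822 c [0.5686 0.2508] sz [0.13   0.2357] 0.4240393042564392 z 0.01946973874512542 med [0.5614 0.2132]
side tin 755 c [ 0.7356 -0.3057] sz [0.0622 0.0607] 88.74264526367188 z 0.2138706496618944 med [ 0.7345 -0.3108]
side crock 633 c [ 0.4522 -0.0026] sz [0.0616 0.0626] 28.297346115112305 z 0.08852468076158371 med [ 0.4522 -0.0103]
side glue 967 c [ 0.7337 -0.0774] sz [0.1727 0.0799] 75.20121765136719 z 0.1332100560699897 med [ 0.742  -0.0278]
side stone 464 c [0.4487 0.2307] sz [0.1538 0.0554] 88.33976745605469 z 0.029709281339088733 med [0.45   0.2265]
```

```bash
cat >> h.py <<'E'
from scipy.spatial.transform import Rotation as Ro
def Rt(yaw_y):  # tool down, tool y at world angle yaw_y deg
    a=np.radians(yaw_y);y=np.array([np.cos(a),np.sin(a),0]);z=np.array([0,0,-1.]);return np.c_[np.cross(y,z),y,z]
def plan(st,pts,p0=None):
    """pts: list of (x,y,z,yaw_y,ncalls)"""
    p=st["position"] if p0 is None else np.array(p0);R=st["tool_rot"]
    print("at",np.round(st["position"],4),"yaw",np.round(np.degrees(np.arctan2(R[1,1],R[0,1])),2),"tilt",np.round(R[:2,2],4),"t",round(st["time"],2),"F",np.round(st["ft_force"],1),"w",round(st["width"]*91.2,1),"g",round(st["finger_force"],1),"q",np.round(st["joint_pos"],0))
    for x,y,z,w,n in pts:
        q=np.array([x,y,z]);Rg=Rt(w);rv=Ro.from_matrix(R.T@Rg).as_rotvec()
        dp=(q-p)/n
        for i in range(n):
            rv1=rv/n
            print(np.round(R.T@dp/0.3,3).tolist(),np.round(np.degrees(rv1)/30,3).tolist())
            R=R@Ro.from_rotvec(rv1).as_matrix()
        R=Rg;p=q
E
python3 - <<'E'
from h import *;from bench import env
plan(env.read_state(),[(.56,-.262,.24,1.6,5),(.56,-.262,.097,1.6,1)])
E
```

```text
at [0.1504 0.5545 0.2132] yaw 74.83 tilt [-0.0004 -0.0015] t 0.1 F [0.3 0.4 0.3] w 91.1 g 0.0 q [74. 18. 90. -0. 72. -1.]
[-0.406, -0.454, -0.017] [-0.001, 0.0, 0.488]
[-0.508, -0.337, -0.017] [-0.001, 0.0, 0.488]
[-0.576, -0.197, -0.018] [-0.001, 0.0, 0.488]
[-0.607, -0.045, -0.018] [-0.001, 0.0, 0.488]
[-0.599, 0.11, -0.018] [-0.001, 0.0, 0.488]
[0.0, 0.0, 0.477] [0.0, 0.0, 0.0]
```

Emit:
play_rows([
  [-0.41,-0.45,-0.05,0,0,0.49,50],
  [-0.41,-0.45,-0.05,0,0,0.49,50],
  [-0.41,-0.45,-0.05,0,0,0.49,50],
  [-0.41,-0.45,-0.05,0,0,0.49,50],
  [-0.41,-0.45,-0.05,0,0,0.49,50],
])

```text
time: 0.6
position: [0.2348, 0.3892, 0.2293]
tool_rot: [[-0.865, 0.501, 0.001], [0.501, 0.865, -0.001], [-0.001, -0.001, -1.0]]
ft_force: [-0.2, 0.2, 0.3]
width: 0.59
finger_force: 0.0
```

Emit:
play_rows([
  [-0.51,-0.34,-0.05,0,0,0.49,50],
  [-0.51,-0.34,-0.05,0,0,0.49,50],
  [-0.51,-0.34,-0.05,0,0,0.49,50],
  [-0.51,-0.34,-0.05,0,0,0.49,50],
  [-0.51,-0.34,-0.05,0,0,0.49,50],
])

```text
time: 1.1
position: [0.317, 0.2258, 0.2442]
tool_rot: [[-0.709, 0.705, 0.001], [0.705, 0.709, -0.0], [-0.001, 0.001, -1.0]]
ft_force: [-0.6, 0.4, 0.4]
width: 0.548
finger_force: 0.0
```

Emit:
play_rows([
  [-0.58,-0.2,0,0,0,0.49,50],
  [-0.58,-0.2,0,0,0,0.49,50],
  [-0.58,-0.2,0,0,0,0.49,50],
  [-0.58,-0.2,0,0,0,0.49,50],
  [-0.58,-0.2,0,0,0,0.49,50],
])

```text
time: 1.6
position: [0.3994, 0.0615, 0.2436]
tool_rot: [[-0.507, 0.862, 0.0], [0.862, 0.507, -0.0], [-0.0, 0.0, -1.0]]
ft_force: [0.3, 0.8, -0.8]
width: 0.547
finger_force: 0.0
```

Emit:
play_rows([
  [-0.61,-0.05,0,0,0,0.49,50],
  [-0.61,-0.05,0,0,0,0.49,50],
  [-0.61,-0.05,0,0,0,0.49,50],
  [-0.61,-0.05,0,0,0,0.49,50],
  [-0.61,-0.05,0,0,0,0.49,50],
])

```text
time: 2.1
position: [0.4805, -0.103, 0.243]
tool_rot: [[-0.274, 0.962, -0.0], [0.962, 0.274, 0.0], [0.0, 0.0, -1.0]]
ft_force: [0.9, 1.0, -0.3]
width: 0.55
finger_force: 0.0
```

Run:
```python
from h import *;from bench import env
plan(env.read_state(),[(.56,-.262,.17,1.6,1),(.56,-.262,.097,1.6,1)])
```

```text
at [ 0.4805 -0.103   0.243 ] yaw 15.9 tilt [-0.      0.0001] t 2.1 F [ 0.9  1.  -0.3] w 50.1 g 0.0 q [-13.  10.  97.   0.  73. -29.]
[-0.582, 0.11, 0.243] [-0.0, -0.0, 0.477]
[0.0, 0.0, 0.243] [0.0, 0.0, 0.0]
```

Emit:
play_rows([
  [-0.582,0.11,0.24,0,0,0.477,50],
  [-0.582,0.11,0.24,0,0,0.477,50],
  [-0.582,0.11,0.24,0,0,0.477,50],
  [-0.582,0.11,0.24,0,0,0.477,50],
  [-0.582,0.11,0.24,0,0,0.477,50],
])

```text
time: 2.6
position: [0.5595, -0.261, 0.1681]
tool_rot: [[-0.029, 1.0, -0.004], [1.0, 0.029, 0.002], [0.002, -0.004, -1.0]]
ft_force: [-1.1, 0.2, -0.4]
width: 0.547
finger_force: 0.0
```

Emit:
play_rows([
  [0,0,0.12,0,0,0,50],
  [0,0,0.24,0,0,0,50],
  [0,0,0.24,0,0,0,50],
  [0,0,0.24,0,0,0,20],
  [0,0,0.24,0,0,0,0],
])

```text
time: 3.1
position: [0.5598, -0.26, 0.1023]
tool_rot: [[-0.031, 1.0, 0.004], [1.0, 0.031, -0.001], [-0.001, 0.004, -1.0]]
ft_force: [-0.1, -1.2, 0.3]
width: 0.4
finger_force: 0.0
```

Emit:
play_rows([
  [0,0,0,0,0,0,0],
  [0,0,0,0,0,0,0],
  [0,0,0,0,0,0,0],
])

```text
time: 3.4
position: [0.5585, -0.2608, 0.1009]
tool_rot: [[-0.03, 1.0, 0.001], [1.0, 0.03, -0.001], [-0.001, 0.001, -1.0]]
ft_force: [0.5, -0.6, -0.4]
width: 0.142
finger_force: 0.0
```

Emit:
play_rows([
  [0,0,0,0,0,0,0],
  [0,0,0,0,0,0,0],
  [0,-0.05,0,0,0,0,0],
  [0,-0.12,0,0,0,0,0],
  [0,-0.2,0,0,0,0,0],
])

```text
time: 3.9
position: [0.5, -0.2624, 0.1007]
tool_rot: [[-0.03, 1.0, 0.005], [1.0, 0.03, -0.0], [-0.0, 0.005, -1.0]]
ft_force: [3.0, 0.4, 3.7]
width: 0.102
finger_force: 30.0
```

Emit:
play_rows([
  [0,-0.1,0,0,0,0,0],
  [0,-0.2,0,0,0,0,0],
  [0,-0.29,0,0,0,0,0],
  [0,-0.34,0,0,0,0,0],
  [0,-0.35,0,0,0,0,0],
])

```text
time: 4.4
position: [0.3918, -0.2654, 0.1006]
tool_rot: [[-0.028, 1.0, 0.0], [1.0, 0.028, 0.001], [0.001, 0.0, -1.0]]
ft_force: [0.7, 2.5, 4.8]
width: 0.103
finger_force: 30.0
```

Emit:
play_rows([
  [0,0,0,0,0,0,0],
  [0,0,0,0,0,0,30],
  [0,0,0,0,0,0,30],
  [0,0,0,0,0,0,30],
])

```text
time: 4.8
position: [0.3933, -0.2657, 0.0996]
tool_rot: [[-0.03, 1.0, -0.0], [1.0, 0.03, 0.0], [0.0, -0.0, -1.0]]
ft_force: [0.0, -0.5, 0.9]
width: 0.317
finger_force: 0.0
```

Run:
```python
from h import *;from bench import env
plan(env.read_state(),[(.45,-.263,.30,1.6,1)])
```

```text
at [ 0.3933 -0.2657  0.0996] yaw 1.73 tilt [-0.0004  0.0002] t 4.8 F [ 0.  -0.5  0.9] w 28.9 g 0.0 q [-35.  16. 112.  -0.  52. -37.]
[0.003, 0.189, -0.668] [-0.001, -0.0, 0.004]
```

Emit:
play_rows([
  [0,0,-0.16,0,0,0,60],
  [0,0,-0.32,0,0,0,70],
  [0,0,-0.48,0,0,0.2,80],
  [0,0,-0.6,0,0,0.5,80],
  [0,0.1,-0.7,0,0,0.8,80],
])

```text
time: 5.3
position: [0.4216, -0.265, 0.3129]
tool_rot: [[0.374, 0.928, 0.001], [0.928, -0.374, -0.002], [-0.001, 0.002, -1.0]]
ft_force: [1.1, -1.2, 0.2]
width: 0.735
finger_force: 0.0
```

Run:
```python
from h import *;from bench import env
st=env.read_state();d=env.get_image("wrist");np.savez("pics/w1.npz",**d);np.savez("pics/w1s.npz",**st)
plan(st,[])
e=env.get_image("side");np.savez("pics/side1.npz",**e)
cv2.imwrite("pics/w1.png",np.vstack([d["color"],e["color"][150:366]])[:600])
```

```text
at [ 0.4216 -0.265   0.3129] yaw -21.94 tilt [ 0.0009 -0.002 ] t 5.3 F [ 1.1 -1.2  0.2] w 67.1 g 0.0 q [-33.   8.  89.  -0.  83. -11.]
```

View pics/w1.png

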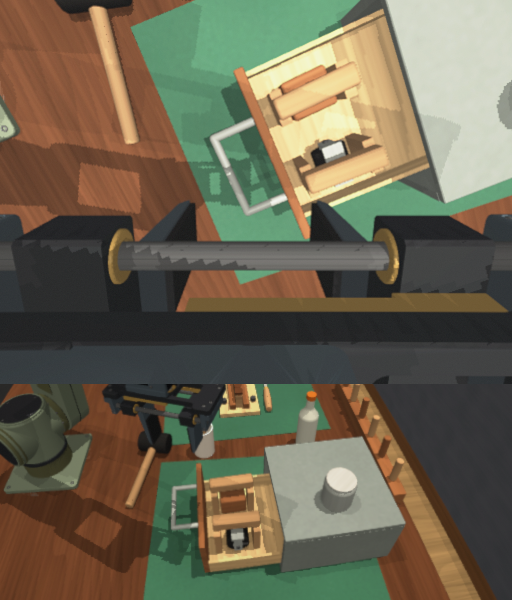

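The wrist view shows the open drawer: roller, with its steel fork and dark wheel at (330,152) and handle at (345,168); block, with its handle at (315,92). The side view puts the roller on the −y (right) rest.

Run:
```python
from h import *;from bench import env
np.set_printoptions(precision=4,suppress=True)
u,v=np.meshgrid(np.arange(512),np.arange(384))
for n,s,b in(("w1",dict(np.load("pics/w1s.npz")),(265,395,60,192)),("side1",None,(208,262,235,330))):
    d=np.load(f"pics/{n}.npz");X=cloud(d,s);Z=X[...,2]
    m=((u>b[0])&(u<b[1])&(v>b[2])&(v<b[3])&(Z>.114)&(Z<.134)).astype(np.uint8)
    nl,L,st,_=cv2.connectedComponentsWithStats(m)
    for i in range(1,nl):
        if st[i,4]>60:
            P=X[L==i];r=cv2.minAreaRect(P[:,:2].astype(np.float32));print(n,st[i],np.array(r[0]),np.array(r[1]),r[2],np.median(P[:,2]))
plan(env.read_state(),[])
a=np.radians(1.7);op=(.5593-.3933)/1
o=np.array([.7358,-.2569])-.125*np.array([np.cos(a),np.sin(a)])
for y in(.05,-.05):
  print("rest",o+np.array([[np.cos(a),-np.sin(a)],[np.sin(a),np.cos(a)]])@[.078-op,y])
```

```text
w1 [ 272   62   90   58 2159] [ 0.5215 -0.2107] [0.1012 0.0268] 3.672761917114258 0.12447989764683143
w1 [266 125  28  67 606] [ 0.4507 -0.2668] [0.0119 0.0847] 1.548537015914917 0.12855814579336625
w1 [ 303  146   86   46 1865] [ 0.5251 -0.3102] [0.0268 0.101 ] 89.48200988769531 0.12435868988954163
side1 [209 240  44  16 496] [ 0.5208 -0.2126] [0.0999 0.0275] 3.221029758453369 0.12445265142943068
side1 [212 276  48  19 633] [ 0.5245 -0.3113] [0.0999 0.0274] 0.1698106974363327 0.12535483121347957
at [ 0.4273 -0.2661  0.3139] yaw -21.49 tilt [ 0.009  -0.0049] t 5.4 F [-1.1  0.8 -0.6] w 74.9 g 0.0 q [-33.   9.  88.   0.  82. -12.]
rest [ 0.5214 -0.2132]
rest [ 0.5244 -0.3132]
```

Run:
```python
from h import *;from bench import env
plan(env.read_state(),[(.525,-.311,.19,-90,2),(.525,-.311,.102,-90,1)])
```

```text
at [ 0.4273 -0.2661  0.3139] yaw -21.49 tilt [ 0.009  -0.0049] t 5.4 F [-1.1  0.8 -0.6] w 74.9 g 0.0 q [-33.   9.  88.   0.  82. -12.]
[-0.01, 0.177, 0.208] [0.009, -0.005, 1.142]
[0.092, 0.153, 0.207] [0.009, -0.005, 1.142]
[0.0, 0.0, 0.293] [0.0, 0.0, 0.0]
```

Emit:
play_rows([
  [0,0.18,0.1,0,0,1,60],
  [0,0.18,0.1,0,0,1,60],
  [0,0.18,0.1,0,0,1,60],
  [0,0.18,0.1,0,0,1,60],
])

```text
time: 5.8
position: [0.4729, -0.2843, 0.2774]
tool_rot: [[0.784, 0.621, -0.004], [0.621, -0.784, 0.002], [-0.002, -0.004, -1.0]]
ft_force: [-0.7, -0.3, -0.3]
width: 0.66
finger_force: 0.0
```

Emit:
play_rows([
  [0.09,0.15,0.2,0,0,1,60],
  [0.09,0.15,0.2,0,0,1,60],
  [0.09,0.15,0.2,0,0,1,60],
  [0.09,0.15,0.2,0,0,1,60],
  [0.09,0.15,0.2,0,0,1,60],
])

```text
time: 6.3
position: [0.5218, -0.3026, 0.2179]
tool_rot: [[0.989, 0.15, -0.003], [0.15, -0.989, 0.002], [-0.003, -0.002, -1.0]]
ft_force: [-0.6, -0.1, -0.4]
width: 0.657
finger_force: 0.0
```

Run:
```python
from h import *;from bench import env
plan(env.read_state(),[(.525,-.311,.16,-90,1),(.525,-.311,.102,-90,1)])
```

```text
at [ 0.5218 -0.3026  0.2179] yaw -81.37 tilt [-0.0033  0.0018] t 6.3 F [-0.6 -0.1 -0.4] w 59.9 g 0.0 q [-31.  21.  85.  -0.  74.  50.]
[0.007, 0.03, 0.193] [-0.004, 0.006, 0.288]
[0.0, 0.0, 0.193] [0.0, 0.0, 0.0]
```

Emit:
play_rows([
  [0.007,0.03,0.1,0,0,0.288,60],
  [0.007,0.03,0.19,0,0,0.288,60],
  [0.007,0.03,0.19,0,0,0.288,60],
])

```text
time: 6.6
position: [0.5231, -0.31, 0.1585]
tool_rot: [[1.0, 0.0, -0.008], [0.0, -1.0, 0.005], [-0.008, -0.005, -1.0]]
ft_force: [-0.2, 0.2, -0.7]
width: 0.656
finger_force: 0.0
```

Emit:
play_rows([
  [0,0,0.1,0,0,0,60],
  [0,0,0.18,0,0,0,60],
  [0,0,0.18,0,0,0,60],
  [0,0,0.18,0,0,0,60],
])

```text
time: 7.0
position: [0.5264, -0.3117, 0.11]
tool_rot: [[1.0, -0.001, 0.001], [-0.001, -1.0, -0.0], [0.001, 0.0, -1.0]]
ft_force: [-0.2, -0.2, 0.2]
width: 0.657
finger_force: 0.0
```

Run:
```python
from h import *;from bench import env
plan(env.read_state(),[(.525,-.311,.102,-90,1)])
```

```text
at [ 0.5264 -0.3117  0.11  ] yaw -90.05 tilt [ 0.0009 -0.0005] t 7.0 F [-0.2 -0.2  0.2] w 59.9 g 0.0 q [-32.  26.  93.   0.  61.  58.]
[-0.005, -0.002, 0.027] [0.001, -0.002, -0.002]
```

Emit:
play_rows([
  [0,0,0.02,0,0,0,60],
  [0,0,0.02,0,0,0,0],
  [0,0,0.02,0,0,0,0],
  [0,0,0.02,0,0,0,0],
  [0,0,0.02,0,0,0,0],
])

```text
time: 7.5
position: [0.5262, -0.3116, 0.1033]
tool_rot: [[1.0, -0.002, 0.001], [-0.002, -1.0, -0.0], [0.001, 0.0, -1.0]]
ft_force: [-0.1, -0.9, 0.2]
width: 0.341
finger_force: 0.0
```

Emit:
play_rows([
  [0,0,0,0,0,0,0],
  [0,0,0,0,0,0,0],
  [0,0,0,0,0,0,0],
])

```text
time: 7.8
position: [0.5261, -0.311, 0.1032]
tool_rot: [[1.0, -0.002, 0.0], [-0.002, -1.0, 0.001], [0.0, -0.001, -1.0]]
ft_force: [1.7, 3.1, 2.5]
width: 0.283
finger_force: 30.0
```

Emit:
play_rows([
  [0,0,-0.07,0,0,0,0],
  [0,0,-0.22,0,0,0,0],
  [0,0,-0.37,0,0,0,0],
  [0,0,-0.52,0,0,0,0],
  [0,0,-0.67,0,0,0,0],
])

```text
time: 8.3
position: [0.5252, -0.3116, 0.3042]
tool_rot: [[1.0, -0.002, -0.003], [-0.002, -1.0, 0.0], [-0.003, -0.0, -1.0]]
ft_force: [0.1, 0.3, -4.8]
width: 0.285
finger_force: 30.0
```

Run:
```python
from h import *;from bench import env
plan(env.read_state(),[(.568,.328,.30,0.8,4)])
```

```text
at [ 0.5252 -0.3116  0.3042] yaw -90.13 tilt [-0.0025  0.0005] t 8.3 F [ 0.1  0.3 -4.8] w 26.0 g 30.0 q [-32.  20.  75.  -0.  86.  58.]
[0.034, -0.533, 0.004] [-0.001, 0.001, -0.758]
[0.238, -0.478, 0.003] [-0.001, 0.001, -0.758]
[0.404, -0.349, 0.003] [-0.001, 0.001, -0.758]
[0.508, -0.166, 0.003] [-0.001, 0.001, -0.758]
```

Emit:
play_rows([
  [0.007,-0.11,0,0,0,-0.15,0],
  [0.014,-0.22,0,0,0,-0.3,0],
  [0.021,-0.33,0,0,0,-0.45,0],
  [0.028,-0.43,0,0,0,-0.6,0],
  [0.034,-0.533,0,0,0,-0.758,0],
])

```text
time: 8.8
position: [0.5359, -0.1508, 0.3023]
tool_rot: [[0.922, 0.388, -0.003], [0.388, -0.922, -0.0], [-0.003, -0.001, -1.0]]
ft_force: [0.2, 0.1, -3.3]
width: 0.284
finger_force: 30.0
```

Emit:
play_rows([
  [0.048,-0.1,0,0,0,-0.15,0],
  [0.095,-0.19,0,0,0,-0.3,0],
  [0.143,-0.29,0,0,0,-0.45,0],
  [0.19,-0.38,0,0,0,-0.6,0],
  [0.238,-0.478,0,0,0,-0.758,0],
])

```text
time: 9.3
position: [0.5468, 0.0089, 0.3024]
tool_rot: [[0.7, 0.714, -0.002], [0.714, -0.7, -0.001], [-0.002, -0.001, -1.0]]
ft_force: [-0.2, 0.5, -4.2]
width: 0.28
finger_force: 30.0
```

Emit:
play_rows([
  [0.08,-0.07,0,0,0,-0.15,0],
  [0.16,-0.14,0,0,0,-0.3,0],
  [0.24,-0.21,0,0,0,-0.45,0],
  [0.32,-0.28,0,0,0,-0.6,0],
  [0.404,-0.349,0,0,0,-0.758,0],
])

```text
time: 9.8
position: [0.5575, 0.1687, 0.3024]
tool_rot: [[0.37, 0.929, -0.002], [0.929, -0.37, -0.002], [-0.002, -0.001, -1.0]]
ft_force: [0.8, -0.5, -5.4]
width: 0.284
finger_force: 30.0
```

Emit:
play_rows([
  [0.1,-0.033,0,0,0,-0.15,0],
  [0.2,-0.066,0,0,0,-0.3,0],
  [0.3,-0.1,0,0,0,-0.45,0],
  [0.4,-0.133,0,0,0,-0.6,0],
  [0.508,-0.166,0,0,0,-0.758,0],
])

```text
time: 10.3
position: [0.5684, 0.3285, 0.3022]
tool_rot: [[-0.018, 1.0, -0.002], [1.0, 0.018, -0.002], [-0.002, -0.002, -1.0]]
ft_force: [0.3, -0.3, -4.3]
width: 0.284
finger_force: 30.0
```

Run:
```python
from h import *;from bench import env
st=env.read_state();d=env.get_image("side");np.savez("pics/side2.npz",**d)
c=d["color"][100:210,170:330];cv2.imwrite("pics/side2.png",cv2.resize(c,None,fx=4,fy=4,interpolation=cv2.INTER_CUBIC))
plan(st,[(.568,.328,.17,0.8,1)])
```

```text
at [0.5684 0.3285 0.3022] yaw 1.01 tilt [-0.0019 -0.0025] t 10.3 F [ 0.3 -0.3 -4.3] w 25.9 g 30.0 q [29. 24. 68. -0. 88. 28.]
[-0.0, -0.0, 0.441] [-0.004, 0.005, 0.007]
```

View pics/side2.png

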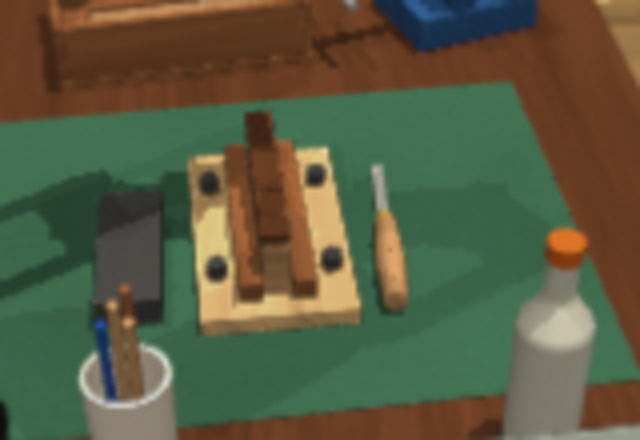

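The crop shows the strip as the dark line up the middle of the jig base, with stone to the left and gouge to the right. This agrees with the measured strip line, so I lower the roller onto section 1.

Emit:
play_rows([
  [0,0,0.11,0,0,0,0],
  [0,0,0.22,0,0,0,0],
  [0,0,0.33,0,0,0,0],
  [0,0,0.44,0,0,0,0],
  [0,0,0.44,0,0,0,0],
])

```text
time: 10.85
position: [0.5649, 0.3255, 0.165]
tool_rot: [[-0.015, 1.0, -0.012], [1.0, 0.014, -0.008], [-0.007, -0.012, -1.0]]
ft_force: [0.1, -0.4, -5.2]
width: 0.287
finger_force: 30.0
```

Emit:
play_rows([
  [0,0,0.02,0,0,0,0],
  [0,0,0.035,0,0,0,0],
  [0,0,0.05,0,0,0,0],
  [0,0,0.055,0,0,0,0],
  [0,0,0.055,0,0,0,0],
])

```text
time: 11.35
position: [0.5695, 0.3285, 0.1575]
tool_rot: [[-0.015, 1.0, 0.004], [1.0, 0.015, 0.002], [0.002, 0.004, -1.0]]
ft_force: [-0.2, -0.1, 1.6]
width: 0.29
finger_force: 30.0
```

Emit:
play_rows([
  [0,0,0.005,0,0,0,0],
  [0,0,0.01,0,0,0,0],
  [0,0,0.015,0,0,0,0],
  [0,0,0.015,0,0,0,0],
])

```text
time: 11.75
position: [0.5695, 0.3288, 0.154]
tool_rot: [[-0.015, 1.0, 0.004], [1.0, 0.015, 0.003], [0.003, 0.004, -1.0]]
ft_force: [-1.6, -0.5, 12.3]
width: 0.28
finger_force: 30.0
```

Emit:
play_rows([
  [0,0,0.005,0,0,0,0],
  [0,0,0.01,0,0,0,0],
  [0,0,0.01,0,0,0,0],
])

```text
time: 12.05
position: [0.5697, 0.3295, 0.1537]
tool_rot: [[-0.015, 1.0, 0.006], [1.0, 0.015, 0.005], [0.005, 0.006, -1.0]]
ft_force: [-3.6, 0.7, 22.7]
width: 0.284
finger_force: 30.0
```

Emit:
play_rows([
  [-0.03,0,0,0,0,0,0],
  [-0.06,0,0,0,0,0,0],
  [-0.09,0,0,0,0,0,0],
  [-0.12,0,0,0,0,0,0],
  [-0.15,0,0,0,0,0,0],
])

```text
time: 12.55
position: [0.5706, 0.286, 0.1527]
tool_rot: [[-0.014, 1.0, 0.006], [1.0, 0.014, 0.009], [0.009, 0.006, -1.0]]
ft_force: [-2.5, 5.5, 12.8]
width: 0.283
finger_force: 30.0
```

Run:
```python
from h import *;from bench import env
plan(env.read_state(),[(.5705,.165,.146,.8,1)])
```

```text
at [0.5706 0.286  0.1527] yaw 0.8 tilt [0.0064 0.0086] t 12.55 F [-2.5  5.5 12.8] w 25.8 g 30.0 q [25. 26. 87.  0. 67. 25.]
[-0.404, -0.006, 0.019] [0.012, -0.016, -0.0]
```

Emit:
play_rows([
  [-0.03,0,0.003,0,0,0,0],
  [-0.06,0,0.006,0,0,0,0],
  [-0.09,0,0.006,0,0,0,0],
  [-0.12,0,0.006,0,0,0,0],
  [-0.15,0,0.006,0,0,0,0],
])

```text
time: 13.05
position: [0.571, 0.2402, 0.1483]
tool_rot: [[-0.014, 1.0, 0.004], [1.0, 0.014, 0.006], [0.006, 0.004, -1.0]]
ft_force: [0.4, 6.1, 2.7]
width: 0.28
finger_force: 30.0
```

Emit:
play_rows([
  [-0.03,0,0,0,0,0,0],
  [-0.06,0,0,0,0,0,0],
  [-0.09,0,0,0,0,0,0],
  [-0.12,0,0,0,0,0,0],
  [-0.15,0,0,0,0,0,0],
])

```text
time: 13.55
position: [0.5714, 0.193, 0.1466]
tool_rot: [[-0.015, 1.0, 0.002], [1.0, 0.015, 0.002], [0.001, 0.002, -1.0]]
ft_force: [1.4, 1.3, 2.8]
width: 0.284
finger_force: 30.0
```

Run:
```python
from h import *;from bench import env
plan(env.read_state(),[(.571,.170,.148,.8,1)])
```

```text
at [0.5714 0.193  0.1466] yaw 0.83 tilt [0.0024 0.0015] t 13.55 F [1.4 1.3 2.8] w 25.9 g 30.0 q [18. 23. 92.  0. 65. 17.]
[-0.077, -0.003, -0.005] [0.005, -0.003, 0.001]
```

Run:
```python
from h import *;from bench import env
d=env.get_image("scene");e=env.get_image("side");np.savez("pics/scene3.npz",**d);np.savez("pics/side3.npz",**e)
c=d["color"][120:240,260:400];f=e["color"][90:210,180:320]
cv2.imwrite("pics/s3.png",np.hstack([cv2.resize(i,(400,343),interpolation=cv2.INTER_CUBIC) for i in(c,f)]))
```

```text
(no output)
```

View pics/s3.png

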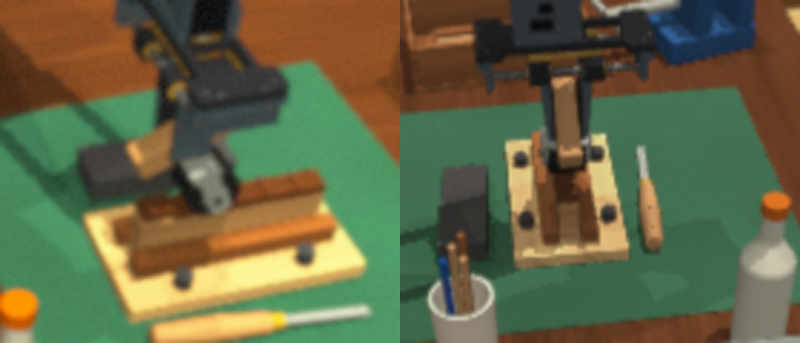

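The roller has pitched in the pads: in the scene crop (left) the handle's −y end at (150,155) hangs down and the wheel trails towards +y at (215,185). I lift it and measure the tilt.

Emit:
play_rows([
  [0,0,-0.1,0,0,0,0],
  [0,0,-0.2,0,0,0,0],
  [0.05,0,-0.3,0,0,0,0],
  [0.1,0,-0.35,0,0,0,0],
  [0.1,0,-0.35,0,0,0,0],
])

```text
time: 14.15
position: [0.5692, 0.224, 0.2511]
tool_rot: [[-0.017, 1.0, -0.002], [1.0, 0.017, -0.0], [-0.0, -0.002, -1.0]]
ft_force: [0.6, -1.2, -5.0]
width: 0.287
finger_force: 30.0
```

```bash
cat > tilt.py <<'E'
from h import *;from bench import env
np.set_printoptions(precision=4,suppress=True)
st=env.read_state();plan(st,[]);T=st["tool_rot"];p=st["position"]
for n in("scene","side"):
    d=env.get_image(n);np.savez(f"pics/{n}_t.npz",**d);X=cloud(d);h=cv2.cvtColor(d["color"],cv2.COLOR_BGR2HSV)
    L=(X-p)@T  # tool coords
    wood=(h[...,0]<25)&(h[...,1]>70)&(h[...,2]>90)
    near=(abs(L[...,0])<.06)&(abs(L[...,1])<.02)&(abs(L[...,2]+.01)<.045)&wood
    P=L[near]
    if len(P)>40:
        q=cv2.fitLine(P[:,[0,2]].astype(np.float32),cv2.DIST_HUBER,0,.01,.01).ravel()
        print(n,len(P),"handle slope dz/dx deg",np.degrees(np.arctan(q[1]/q[0])),"at",q[2:], "x range",P[:,0].min(),P[:,0].max())
    dk=(abs(L[...,0])<.08)&(abs(L[...,1])<.03)&(L[...,2]>.02)&(L[...,2]<.1)
    P=L[dk];
    if len(P)>40:
        print(n,"below: n",len(P),"max z",np.percentile(P[:,2],98),"mean x of z>.04",np.median(P[P[:,2]>.04],0), "xr",np.percentile(P[P[:,2]>.04][:,0],[2,98]))
E
python3 tilt.py; ls
```

```text
at [0.5692 0.224  0.2511] yaw 0.96 tilt [-0.0018 -0.0004] t 14.15 F [ 0.6 -1.2 -5. ] w 26.1 g 30.0 q [20. 21. 81.  0. 79. 19.]
scene 305 handle slope dz/dx deg -14.250262 at [-0.0152 -0.0087] x range -0.0458207937518787 0.0492519373686472
scene below: n 359 max z 0.06753304101551959 mean x of z>.04 [0.0192 0.0206 0.0505] xr [0.0046 0.0502]
side 241 handle slope dz/dx deg -24.522055 at [-0.0005 -0.0229] x range -0.048688858875999816 0.040934176705299946
side below: n 142 max z 0.06468917875679278 mean x of z>.04 [ 0.0064 -0.0014  0.0509] xr [0.0015 0.0287]
h.py
pics
tilt.py
```

Emit:
play_rows([
  [0,0,0,0,-0.2,0,0],
  [0,0,0,0,-0.4,0,0],
  [0,0,0,0,-0.6,0,0],
  [0,0,0,0,-0.77,0,0],
  [0,0,0,0,-0.77,0,0],
])

```text
time: 14.75
position: [0.5684, 0.2241, 0.2466]
tool_rot: [[-0.019, 1.0, -0.001], [0.918, 0.018, -0.395], [-0.395, -0.008, -0.919]]
ft_force: [-0.2, -0.5, -5.2]
width: 0.284
finger_force: 30.0
```

```bash
cat > tilt.py <<'E'
from h import *;from bench import env
np.set_printoptions(precision=4,suppress=True)
st=env.read_state();plan(st,[]);p=st["position"]-.019*st["tool_rot"][:,2];print("pivot",p,"toolz",st["tool_rot"][:,2])
ims=[]
for n in("scene","side"):
    d=env.get_image(n);X=cloud(d);h=cv2.cvtColor(d["color"],cv2.COLOR_BGR2HSV);L=X-p
    wood=(h[...,0]<25)&(h[...,1]>70)&(h[...,2]>90)
    P=L[(abs(L[...,1])<.06)&(abs(L[...,0])<.02)&(abs(L[...,2])<.04)&wood]
    if len(P)>40:
        b=np.round(P[:,1]/.004).astype(int);E=np.array([[k*.004,np.percentile(P[b==k,2],85)] for k in np.unique(b) if (b==k).sum()>3])
        print(n,len(P),"dz/dy deg",np.degrees(np.arctan(np.polyfit(*E.T,1)[0])));print(E[::2].tolist())
    c=(d["mtx"]@[0,0,1])[:2]
    r=d["R"]@p+d["t"];u,v=(d["mtx"]@(r/r[2]))[:2].astype(int)
    s=d["color"][max(v-50,0):v+70,max(u-60,0):u+80];ims.append(cv2.resize(s,(400,343),interpolation=cv2.INTER_CUBIC))
cv2.imwrite("pics/t%d.png"%(st["time"]*100),np.hstack(ims));print("pics/t%d.png"%(st["time"]*100))
E
python3 tilt.py
```

```text
at [0.5684 0.2241 0.2466] yaw 1.0 tilt [-0.0006 -0.3952] t 14.75 F [-0.2 -0.5 -5.2] w 25.9 g 30.0 q [ 31.  27.  75. -20.  90.  32.]
pivot [0.5684 0.2317 0.2641] toolz [-0.0006 -0.3952 -0.9186]
scene 386 dz/dy deg -1.6918510102448678
[[-0.052000000000000005, -0.002887282855634332], [-0.044, 0.0018438654105203621], [-0.036000000000000004, 0.0011092962362618253], [-0.028, 0.00182925754337801], [-0.02, 0.0020038450900592307], [-0.012, 0.014241308851132266], [-0.004, 0.003599046950860163], [0.024, -0.014187834287343826], [0.032, 0.0013889306416668627], [0.04, 0.0015734270724194201], [0.048, 0.00254421542015566]]
side 197 dz/dy deg 1.497484504926753
[[-0.052000000000000005, 0.00201082467991974], [-0.044, 0.006929525362109978], [-0.036000000000000004, 0.006781589664309112], [-0.024, 0.0071809717453088], [-0.016, 0.007203861443023696], [-0.008, 0.007685041300314771], [0.0, 0.008376045780647079], [0.012, 0.00822431899185776], [0.028, 0.006801108397042721], [0.04, 0.008090765437217307]]
pics/t1475.png
```

```bash
cp $(ls -t pics/t*.png|head -1) pics/tiltA.png
```

```text
(no output)
```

View pics/tiltA.png

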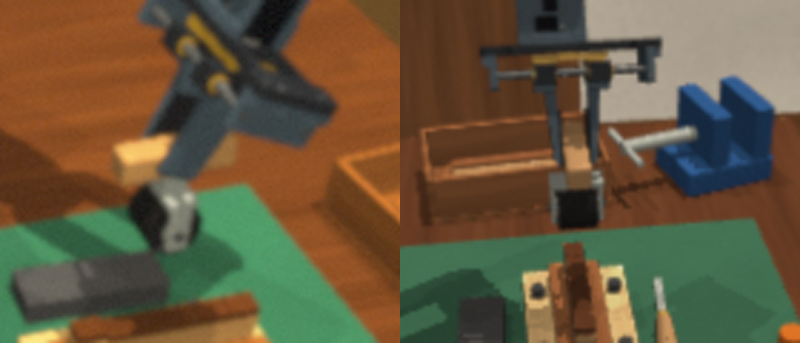

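The picture shows the roller level now: the handle's top edge is flat within about 0.5° and the wheel hangs straight below it. I keep this tool tilt and first press each remaining section straight down, so the rolling meets no steps.

Emit:
play_rows([
  [0.05,0,0.05,0,0,0,0],
  [0.1,0,0.1,0,0,0,0],
  [0.155,0,0.15,0,0,0,0],
  [0.209,0,0.2,0,0,0,0],
  [0.209,0,0.2,0,0,0,0],
])

```text
time: 15.35
position: [0.5681, 0.2558, 0.1684]
tool_rot: [[-0.015, 1.0, -0.0], [0.919, 0.014, -0.393], [-0.393, -0.006, -0.919]]
ft_force: [-0.7, -0.5, -5.2]
width: 0.28
finger_force: 30.0
```

Emit:
play_rows([
  [0.007,0,0.015,0,0,0,0],
  [0.013,0,0.03,0,0,0,0],
  [0.02,0,0.045,0,0,0,0],
  [0.024,0,0.055,0,0,0,0],
  [0.024,0,0.055,0,0,0,0],
])

```text
time: 15.85
position: [0.5697, 0.257, 0.1543]
tool_rot: [[-0.013, 1.0, 0.007], [0.92, 0.015, -0.392], [-0.392, 0.001, -0.92]]
ft_force: [-0.0, -0.8, -0.1]
width: 0.284
finger_force: 30.0
```

Emit:
play_rows([
  [0.004,0,0.009,0,0,0,0],
  [0.008,0,0.018,0,0,0,0],
  [0.009,0,0.021,0,0,0,0],
  [0.009,0,0.021,0,0,0,0],
])

```text
time: 16.25
position: [0.57, 0.2566, 0.1538]
tool_rot: [[-0.011, 1.0, 0.01], [0.919, 0.014, -0.394], [-0.394, 0.005, -0.919]]
ft_force: [-5.5, -0.3, 24.3]
width: 0.282
finger_force: 30.0
```

Emit:
play_rows([
  [-0.026,0,-0.061,0,0,0,0],
  [-0.118,0,-0.022,0,0,0,0],
  [-0.118,0,-0.022,0,0,0,0],
  [-0.105,0,0.009,0,0,0,0],
  [-0.097,0,0.027,0,0,0,0],
])

```text
time: 16.75
position: [0.5706, 0.2265, 0.1536]
tool_rot: [[-0.013, 1.0, 0.008], [0.918, 0.015, -0.396], [-0.396, 0.003, -0.918]]
ft_force: [-5.6, 0.9, 33.9]
width: 0.279
finger_force: 30.0
```

Emit:
play_rows([
  [0.004,0,0.009,0,0,0,0],
  [0.005,0,0.012,0,0,0,0],
  [0.005,0,0.012,0,0,0,0],
])

```text
time: 17.05
position: [0.5706, 0.2266, 0.1536]
tool_rot: [[-0.012, 1.0, 0.011], [0.918, 0.015, -0.396], [-0.396, 0.005, -0.918]]
ft_force: [-6.0, -0.9, 28.8]
width: 0.284
finger_force: 30.0
```

Emit:
play_rows([
  [-0.026,0,-0.061,0,0,0,0],
  [-0.118,0,-0.022,0,0,0,0],
  [-0.118,0,-0.022,0,0,0,0],
  [-0.105,0,0.009,0,0,0,0],
  [-0.097,0,0.027,0,0,0,0],
])

```text
time: 17.55
position: [0.5711, 0.1976, 0.1532]
tool_rot: [[-0.013, 1.0, 0.008], [0.919, 0.015, -0.394], [-0.394, 0.002, -0.919]]
ft_force: [-5.7, 3.7, 36.6]
width: 0.285
finger_force: 30.0
```

Emit:
play_rows([
  [0.004,0,0.009,0,0,0,0],
  [0.005,0,0.012,0,0,0,0],
  [0.005,0,0.012,0,0,0,0],
])

```text
time: 17.85
position: [0.5711, 0.1978, 0.1532]
tool_rot: [[-0.012, 1.0, 0.011], [0.919, 0.015, -0.394], [-0.395, 0.005, -0.919]]
ft_force: [-6.7, 1.7, 31.5]
width: 0.283
finger_force: 30.0
```

Emit:
play_rows([
  [-0.026,0,-0.061,0,0,0,0],
  [-0.118,0,-0.022,0,0,0,0],
  [-0.118,0,-0.022,0,0,0,0],
  [-0.105,0,0.009,0,0,0,0],
  [-0.097,0,0.027,0,0,0,0],
])

```text
time: 18.35
position: [0.5716, 0.1669, 0.1531]
tool_rot: [[-0.014, 1.0, 0.008], [0.918, 0.016, -0.396], [-0.396, 0.002, -0.918]]
ft_force: [-5.1, 0.2, 37.3]
width: 0.285
finger_force: 30.0
```

Emit:
play_rows([
  [0.003,0,0.006,0,0,0,0],
  [0.004,0,0.009,0,0,0,0],
  [0.004,0,0.009,0,0,0,0],
])

```text
time: 18.65
position: [0.5714, 0.1669, 0.1532]
tool_rot: [[-0.013, 1.0, 0.01], [0.918, 0.015, -0.397], [-0.397, 0.004, -0.918]]
ft_force: [-6.4, -0.6, 27.7]
width: 0.28
finger_force: 30.0
```

Emit:
play_rows([
  [0.031,0,-0.013,0,0,0,0],
  [0.061,0,-0.026,0,0,0,0],
  [0.092,0,-0.039,0,0,0,0],
  [0.122,0,-0.053,0,0,0,0],
  [0.153,0,-0.066,0,0,0,0],
])

```text
time: 19.15
position: [0.5707, 0.217, 0.1533]
tool_rot: [[-0.012, 1.0, 0.01], [0.918, 0.015, -0.397], [-0.397, 0.004, -0.918]]
ft_force: [-4.8, -1.8, 25.8]
width: 0.286
finger_force: 30.0
```

Emit:
play_rows([
  [0.031,0,-0.013,0,0,0,0],
  [0.061,0,-0.026,0,0,0,0],
  [0.092,0,-0.039,0,0,0,0],
  [0.122,0,-0.053,0,0,0,0],
  [0.153,0,-0.066,0,0,0,0],
])

```text
time: 19.65
position: [0.5699, 0.2674, 0.1533]
tool_rot: [[-0.012, 1.0, 0.01], [0.918, 0.015, -0.396], [-0.396, 0.004, -0.918]]
ft_force: [-3.7, -1.6, 22.8]
width: 0.284
finger_force: 30.0
```

Emit:
play_rows([
  [0.031,0,-0.013,0,0,0,0],
  [0.061,0,-0.026,0,0,0,0],
  [0.092,0,-0.039,0,0,0,0],
  [0.122,0,-0.053,0,0,0,0],
  [0.153,0,-0.066,0,0,0,0],
])

```text
time: 20.15
position: [0.5692, 0.3176, 0.1534]
tool_rot: [[-0.012, 1.0, 0.01], [0.919, 0.015, -0.395], [-0.395, 0.005, -0.919]]
ft_force: [-3.6, -1.8, 22.3]
width: 0.284
finger_force: 30.0
```

Emit:
play_rows([
  [-0.05,0,-0.12,0,0,0,0],
  [-0.1,0,-0.24,0,0,0,0],
  [-0.15,0,-0.36,0,0,0,0],
  [-0.197,0,-0.46,0,0,0,0],
  [-0.197,0,-0.46,0,0,0,0],
])

```text
time: 20.65
position: [0.5699, 0.3191, 0.3015]
tool_rot: [[-0.012, 1.0, 0.013], [0.922, 0.016, -0.388], [-0.388, 0.007, -0.922]]
ft_force: [0.5, -0.1, -4.4]
width: 0.282
finger_force: 30.0
```

```bash
python3 tilt.py | grep -v '^\[\['
python3 - <<'E'
from h import *;from bench import env
# strip heights now, per section, with both cameras
for n in("scene","side"):
    d=env.get_image(n);X=cloud(d).reshape(-1,3)
    d0=np.load(f"pics/{n}0.npz");X0=cloud(d0).reshape(-1,3)
    for i in range(6):
        y=.326-.03*i;x=.5687+.014*(.251-y);f=lambda X:X[(abs(X[:,1]-y)<.011)&(abs(X[:,0]-x)<.009)&(abs(X[:,2]-.077)<.012)][:,2]
        print(n,i+1,"before %.4f after %.4f n %d"%(np.median(f(X0)),np.median(f(X)),len(f(X))))
st=env.read_state();R=st["tool_rot"];p=st["position"]
tilt=Ro.from_euler('y',-23,degrees=True).as_matrix()
Rg=Rt(-88.3)@tilt
piv=np.array([.525,-.3125,.28]);q=piv+.019*Rg[:,2]
r=Ro.from_matrix(Rg@R.T).as_rotvec()/5;dp=(q-p)/5
print("goal tcp",q,"R",Rg.round(3).tolist())
for i in range(5):
    print((R.T@dp/.3).round(3).tolist(),np.round(np.degrees(R.T@r)/30,3).tolist());R=Ro.from_rotvec(r).as_matrix()@R
E
```

```text
at [0.5699 0.3191 0.3015] yaw 0.9 tilt [ 0.0125 -0.3878] t 20.65 F [ 0.5 -0.1 -4.4] w 25.7 g 30.0 q [ 38.  31.  60. -19. 102.  35.]
pivot [0.5697 0.3264 0.319 ] toolz [ 0.0125 -0.3878 -0.9217]
scene 408 dz/dy deg 1.3247287034208526
side 173 dz/dy deg 4.430151258526962
pics/t2065.png
scene 1 before 0.0789 after 0.0740 n 41
scene 2 before 0.0783 after 0.0743 n 43
scene 3 before 0.0788 after 0.0747 n 40
scene 4 before 0.0799 after 0.0741 n 41
scene 5 before 0.0787 after 0.0744 n 42
scene 6 before 0.0792 after 0.0744 n 44
side 1 before 0.0820 after 0.0763 n 19
side 2 before 0.0808 after 0.0771 n 18
side 3 before 0.0810 after 0.0766 n 20
side 4 before 0.0830 after 0.0772 n 23
side 5 before 0.0817 after 0.0769 n 27
side 6 before 0.0809 after 0.0765 n 25
goal tcp [ 0.51757938 -0.31272024  0.26251041] R [[0.92, 0.03, -0.391], [0.027, -1.0, -0.012], [-0.391, 0.0, -0.921]]
[-0.377, -0.04, 0.185] [0.232, 0.003, 0.547]
[-0.37, 0.091, 0.182] [0.232, 0.003, 0.547]
[-0.326, 0.212, 0.163] [0.232, 0.003, 0.547]
[-0.251, 0.313, 0.13] [0.232, 0.003, 0.547]
[-0.15, 0.385, 0.087] [0.232, 0.003, 0.547]
```

All six sections measure the same height (0.074–0.075 from the scene view), so the strip is seated. Next I carry the roller back to its rest.

Emit:
play_rows([
  [-0.075,-0.01,0.037,0.046,0,0.11,0],
  [-0.15,-0.02,0.074,0.092,0,0.22,0],
  [-0.225,-0.026,0.11,0.14,0,0.33,0],
  [-0.3,-0.033,0.147,0.185,0,0.44,0],
  [-0.377,-0.04,0.185,0.232,0.003,0.547,0],
])

```text
time: 21.35
position: [0.5577, 0.1903, 0.2887]
tool_rot: [[0.269, 0.956, -0.119], [0.879, -0.294, -0.375], [-0.394, -0.003, -0.919]]
ft_force: [0.7, -0.6, -5.2]
width: 0.282
finger_force: 30.0
```

Emit:
play_rows([
  [-0.074,0.018,0.036,0.046,0,0.11,0],
  [-0.148,0.036,0.073,0.092,0,0.22,0],
  [-0.222,0.055,0.11,0.14,0,0.33,0],
  [-0.296,0.073,0.146,0.185,0,0.44,0],
  [-0.37,0.091,0.182,0.232,0.003,0.547,0],
])

```text
time: 21.85
position: [0.5477, 0.0641, 0.2821]
tool_rot: [[0.526, 0.82, -0.227], [0.755, -0.573, -0.32], [-0.392, -0.003, -0.92]]
ft_force: [0.0, 0.5, -5.4]
width: 0.287
finger_force: 30.0
```

Emit:
play_rows([
  [-0.065,0.042,0.033,0.046,0,0.11,0],
  [-0.13,0.085,0.065,0.092,0,0.22,0],
  [-0.196,0.127,0.098,0.14,0,0.33,0],
  [-0.26,0.17,0.13,0.185,0,0.44,0],
  [-0.326,0.212,0.163,0.232,0.003,0.547,0],
])

```text
time: 22.35
position: [0.5378, -0.0616, 0.2752]
tool_rot: [[0.732, 0.605, -0.313], [0.558, -0.796, -0.234], [-0.391, -0.003, -0.921]]
ft_force: [-0.1, 0.0, -4.7]
width: 0.286
finger_force: 30.0
```

Emit:
play_rows([
  [-0.05,0.063,0.026,0.046,0,0.11,0],
  [-0.1,0.125,0.052,0.092,0,0.22,0],
  [-0.15,0.188,0.078,0.14,0,0.33,0],
  [-0.2,0.25,0.104,0.185,0,0.44,0],
  [-0.251,0.313,0.13,0.232,0.003,0.547,0],
])

```text
time: 22.85
position: [0.5276, -0.1874, 0.2683]
tool_rot: [[0.868, 0.332, -0.369], [0.308, -0.943, -0.126], [-0.39, -0.004, -0.921]]
ft_force: [-0.0, -0.3, -4.1]
width: 0.288
finger_force: 30.0
```

```bash
cat > go.py <<'E'
import sys
from h import *;from bench import env
x,y,z,w,t,n=map(float,sys.argv[1:7]);n=int(n)
st=env.read_state();R=st["tool_rot"];p=st["position"]
Rg=Rt(w)@Ro.from_euler('y',t,degrees=True).as_matrix()
q=np.array([x,y,z])+.019*Rg[:,2]
r=Ro.from_matrix(Rg@R.T).as_rotvec()/n;dp=(q-p)/n
print("pivot",(p-.019*R[:,2]).round(4),"tcp",p.round(4),"z axis",R[:,2].round(3),"y axis",R[:,1].round(3),"F",st["ft_force"].round(1),"t",st["time"])
for i in range(n):
    print((R.T@dp/.3).round(3).tolist(),np.round(np.degrees(R.T@r)/30,3).tolist());R=Ro.from_rotvec(r).as_matrix()@R
E
python3 go.py .525 -.3125 .24 -88.3 -25 1
```

```text
pivot [ 0.5346 -0.185   0.2858] tcp [ 0.5276 -0.1874  0.2683] z axis [-0.369 -0.126 -0.921] y axis [ 0.332 -0.943 -0.004] F [-0.  -0.3 -4.1] t 22.85
[-0.1, 0.383, 0.205] [0.233, -0.067, 0.543]
```

Emit:
play_rows([
  [-0.02,0.077,0.04,0.046,-0.01,0.11,0],
  [-0.04,0.154,0.08,0.092,-0.03,0.22,0],
  [-0.06,0.23,0.12,0.14,-0.04,0.33,0],
  [-0.08,0.306,0.16,0.185,-0.05,0.44,0],
  [-0.1,0.383,0.205,0.233,-0.067,0.543,0],
])

```text
time: 23.35
position: [0.5176, -0.3128, 0.2228]
tool_rot: [[0.906, 0.03, -0.422], [0.027, -1.0, -0.012], [-0.422, -0.0, -0.907]]
ft_force: [0.6, 0.0, -4.6]
width: 0.286
finger_force: 30.0
```

Emit:
play_rows([
  [0,0,0,0,0,0,0],
  [0,0,0,0,0,0,0],
])

```text
time: 23.55
position: [0.5175, -0.3122, 0.223]
tool_rot: [[0.906, 0.031, -0.422], [0.029, -1.0, -0.012], [-0.423, -0.001, -0.906]]
ft_force: [0.8, 0.1, -4.5]
width: 0.286
finger_force: 30.0
```

```bash
python3 - <<'E'
from h import *;from bench import env
st=env.read_state();p=st["position"]-.019*st["tool_rot"][:,2]
for n in("scene","side"):
    d=env.get_image(n);X=cloud(d);h=cv2.cvtColor(d["color"],cv2.COLOR_BGR2HSV);L=X-p
    wood=(h[...,0]<25)&(h[...,1]>70)&(h[...,2]>90)
    m=(abs(L[...,0])<.065)&(abs(L[...,1])<.03)&(abs(L[...,2])<.03)&wood;P=L[m];print(n,len(P))
    if len(P)<40: continue
    b=np.round(P[:,0]/.004).astype(int);E=np.array([[k*.004,np.percentile(P[b==k,2],85),np.median(P[b==k,1])] for k in np.unique(b) if (b==k).sum()>3])
    print("slope",np.degrees(np.arctan(np.polyfit(E[:,0],E[:,1],1)[0])),"\n",E[::2].round(4).tolist())
    T=P[P[:,2]>np.median(E[:,1])-.006];r=cv2.minAreaRect(T[:,:2].astype(np.float32));print(r)
E
python3 go.py .525 -.3125 .14 -88.3 -25 1
```

```text
scene 372
slope -0.456086995008975 
 [[-0.028, 0.0038, -0.0047], [-0.02, 0.0043, -0.0025], [0.0, 0.0035, -0.0021], [0.008, 0.0034, -0.0051], [0.016, 0.0039, -0.0013], [0.024, 0.0041, 0.0015], [0.032, 0.0038, 0.0064], [0.04, 0.0043, 0.0041], [0.048, 0.0017, 0.0024]]
((0.011139404028654099, 0.003676021471619606), (0.0489724762737751, 0.08257611095905304), 80.93013000488281)
side 359
slope 1.1856118893883225 
 [[-0.048, 0.0055, -0.0091], [-0.04, 0.0063, -0.0101], [-0.032, 0.0059, -0.0088], [-0.024, 0.0064, -0.0094], [-0.016, 0.0066, -0.0021], [-0.008, 0.0063, 0.0063]]
((-0.026670612394809723, 0.0009077899158000946), (0.032945603132247925, 0.045502230525016785), 82.34825897216797)
pivot [ 0.5262 -0.311   0.242 ] tcp [ 0.5182 -0.3113  0.2247] z axis [-0.42  -0.014 -0.907] y axis [ 0.033 -0.999 -0.   ] F [-1.   0.3 -4.5] t 23.65
[0.139, 0.005, 0.31] [0.002, -0.005, 0.005]
```

Emit:
play_rows([
  [0.035,0.003,0.077,0,0,0,0],
  [0.07,0.005,0.155,0,0,0,0],
  [0.105,0.005,0.232,0,0,0,0],
  [0.139,0.005,0.31,0,0,0,0],
  [0.139,0.005,0.31,0,0,0,0],
])

```text
time: 24.15
position: [0.5157, -0.3116, 0.1208]
tool_rot: [[0.905, 0.034, -0.424], [0.032, -0.999, -0.012], [-0.425, -0.003, -0.905]]
ft_force: [-0.5, 0.4, -4.6]
width: 0.284
finger_force: 30.0
```

Emit:
play_rows([
  [0.008,0,0.018,0,0,0,0],
  [0.015,0,0.032,0,0,0,0],
  [0.02,0,0.043,0,0,0,0],
  [0.023,0,0.05,0,0,0,0],
  [0.023,0,0.05,0,0,0,0],
])

```text
time: 24.65
position: [0.5172, -0.3138, 0.1075]
tool_rot: [[0.908, 0.032, -0.419], [0.028, -0.999, -0.015], [-0.419, 0.001, -0.908]]
ft_force: [0.2, -0.5, -4.4]
width: 0.285
finger_force: 30.0
```

```bash
python3 go.py .525 -.3125 .12 -88.3 -25 1
```

```text
pivot [ 0.5252 -0.3136  0.1247] tcp [ 0.5172 -0.3138  0.1075] z axis [-0.419 -0.015 -0.908] y axis [ 0.032 -0.999  0.001] F [ 0.2 -0.5 -4.4] t 24.65
[0.006, -0.004, 0.014] [0.004, -0.008, 0.003]
```

Emit:
play_rows([
  [0.003,0,0.007,0,0,0,0],
  [0.006,0,0.013,0,0,0,0],
  [0.007,0,0.015,0,0,0,0],
  [0.007,0,0.015,0,0,0,0],
])

```text
time: 25.05
position: [0.5172, -0.314, 0.1033]
tool_rot: [[0.908, 0.032, -0.419], [0.028, -0.999, -0.015], [-0.419, 0.002, -0.908]]
ft_force: [0.3, -0.5, 1.6]
width: 0.283
finger_force: 30.0
```

Emit:
play_rows([
  [0,0,0,0,0,0,30],
  [0,0,0,0,0,0,40],
  [0,0,0,0,0,0,60],
  [0,0,0,0,0,0,60],
  [0,0,0,0,0,0,60],
])

```text
time: 25.55
position: [0.5172, -0.3138, 0.1023]
tool_rot: [[0.908, 0.032, -0.419], [0.028, -0.999, -0.014], [-0.419, 0.001, -0.908]]
ft_force: [-0.0, -0.2, -0.2]
width: 0.64
finger_force: 0.0
```

Emit:
play_rows([
  [-0.04,0,-0.09,0,0,0,60],
  [-0.11,0,-0.24,0,0,0,60],
  [-0.18,0,-0.39,0,0,0,60],
  [-0.25,0,-0.54,0,0,0,60],
  [-0.25,0,-0.54,0,0,0,60],
])

```text
time: 26.05
position: [0.5187, -0.3147, 0.2885]
tool_rot: [[0.913, 0.031, -0.407], [0.025, -0.999, -0.021], [-0.408, 0.009, -0.913]]
ft_force: [-0.4, 0.1, -0.3]
width: 0.658
finger_force: 0.0
```

Emit:
play_rows([
  [-0.15,-0.1,0,0,0,0,60],
  [-0.3,-0.2,0,0,0,0,60],
  [-0.4,-0.3,0,0,0,0,60],
  [-0.4,-0.4,0,0,0,0,60],
  [-0.4,-0.4,0,0,0,0,60],
])

```text
time: 26.55
position: [0.4032, -0.1946, 0.3321]
tool_rot: [[0.908, 0.034, -0.417], [0.031, -0.999, -0.015], [-0.417, 0.001, -0.909]]
ft_force: [-0.3, -1.1, -0.6]
width: 0.661
finger_force: 0.0
```

Run:
```python
from h import *;from bench import env
np.set_printoptions(precision=4,suppress=True)
print(env.read_state()["position"],env.read_state()["time"])
d=env.get_image("scene");e=env.get_image("side");X=cloud(e);Z=X[...,2]
m=((abs(X[...,0]-.524)<.07)&(abs(X[...,1]+.262)<.085)&(abs(Z-.124)<.012)).astype(np.uint8)
nl,L,st,_=cv2.connectedComponentsWithStats(m)
for i in range(1,nl):
    if st[i,4]>60:
        P=X[L==i];r=cv2.minAreaRect(P[:,:2].astype(np.float32));print(st[i],np.array(r[0]),np.array(r[1]),r[2],np.median(P[:,2]))
c=[d["color"][120:384,60:410],e["color"][90:354,130:480]]
cv2.imwrite("pics/fin.png",np.hstack([cv2.resize(i,(400,302)) for i in c]))
```

```text
[ 0.4032 -0.1946  0.3321] 26.55
[209 240  44  17 512] [ 0.5204 -0.2124] [0.0995 0.0277] 3.891770362854004 0.12442432807029191
[201 243   5  62 104] [ 0.4556 -0.2725] [0.0047 0.1487] 1.3123918771743774 0.12855300400315867
[212 277  49  19 668] [ 0.5245 -0.3144] [0.1009 0.0273] 2.2610995769500732 0.12520254077334214
```

View pics/fin.png

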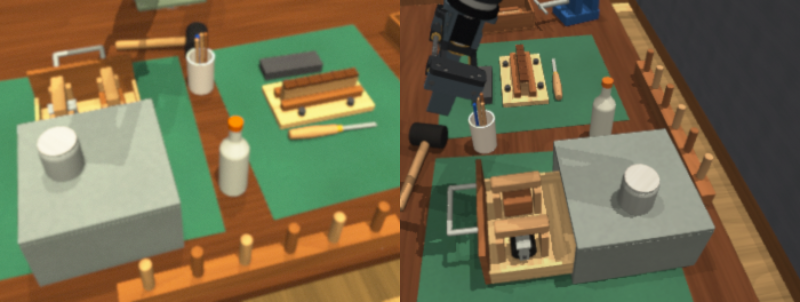

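The final view shows the roller upright on its posts (side crop, 522,235), measured at (0.5245, −0.314) with its handle top at 0.125. The block is unmoved, the strip is flat, and the crock, glue, tin, stone and gouge are all standing or lying as before. I hand the job in.

```bash
python3 -c "
from bench import env
print(env.job_done())"
```

```text
the job is handed in; nothing more can be done
None
```

I opened the drawer, rolled all six strip sections down flat (they measure level to within about 1 mm), set the roller upright back on its rest and handed the job in at about 26.7 s, with the other items undisturbed; the roller tipped in the gripper on the first pass, so I re-levelled it, pressed sections 3–6 with its wheel and rolled the whole strip again.

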